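# Feed a bracket plate out under the bridge clamp to its line and hold it level

### The arm

A 6-joint arm with a two-finger parallel gripper is mounted at the origin on the work surface. World frame = base frame: x ahead of the robot, y to its left, z up, the work surface at z = 0. Lengths are in m, angles in rad, forces in N, time in s.
With the tool pointing down it reaches from about 0.3 to 0.775 m from the base axis. Payload 14.6 kg.
Tool frame: the origin (TCP) lies at the very end of the fingers, on their centre line; the grasp point (between the pads) lies 19 mm behind it (ctrl.hold_point_z is the distance from the TCP to the grasp point, in m); x points along the fingers, y is the direction in which the jaws open and shut, and the axes are right-handed (so a half turn about x gives the same grasp; the last joint's range is limited). The gripper opens to 94 mm and grips with 3 to 60 N. Pads are 16 mm wide; open, the fingers measure 119 mm over their backs; the gripper's body (75 mm by 177 mm) begins 78 mm behind the grasp point.
Start: joints at [-1.287, 0.3, 1.521, -0, 1.321, -0.067], TCP at [0.189, -0.516, 0.205] pointing down, gripper open.
Joint ranges: [-3.03, 3.03], [-0.79, 2.21], [0.23, 2.52], [-1.04, 4.18], [0, 3.07], [-2.55, 2.55]. Speed limits (rad/s): [2.22, 2.22, 2.57, 3.14, 3.14, 3.14].

### API

Orientations are given as [roll, pitch, yaw] about the fixed x, y, z axes, in that order (R = Rz(yaw) Ry(pitch) Rx(roll)).
In Python, from station import get_obs, camera, ticket, ctrl gives the robot as it stands.
- The arm moves only by the tool step_arm, never from a script. Its argument "motion" is a list that holds one entry, the list of rows, each a list of 6 numbers: the shift along the tool's x, y, z in m, then the turn, a rotation vector about the tool's x, y, z in degrees. A call has 1 to 12 rows; each row shifts and turns the commanded pose from where the row before left it, along the tool's axes as they then stand; what a row does not reach is not made up. A row lasts 1/8 s, in which the tool goes at most 62.5 mm and 10.7 degrees, less where a joint would pass 70% of its speed; a pose out of reach is approached as far as the arm can. A call is refused whole if a number of a shift passes 0.0625 or a number of a turn 10.7, either way. A call with a gripper value outside its range is refused whole. "fingers" is the finger opening in m, from 0 to 0.094, set as the call begins (left out, the last holds). The fingers move at their own pace and stop on an object; "squeeze" is the grip in N (left out, the last holds). Time passes only in rows, so rows that do not move let the fingers close. It gives the time, the measured TCP pose, the force and the opening at its end, in the units of the state.
- get_obs(): the state, without advancing time (a new reading comes with each control period).
- camera(name): name is "scene" or "top" or "wrist"; returns a dict with "pixels" (384x512x3 uint8, red, green, blue), "fx", "fy", "cx", "cy" (pixels), "extrinsics" (4x4, takes a point from world to camera coordinates); the wrist camera has in their place "T_tool_cam" (4x4, takes a point from camera to tool coordinates, whose origin is the TCP and whose axes are the tool frame's). Camera axes: x right, y up, looking along -z (the intrinsics and any distortion apply to the point x, -y, -z); pixel columns grow to the right and rows downward; lengths in m; the calibration is good to about 2 mm. A picture is of the moment at which its call begins: read the wrist's pose just before it. There is no depth.
- ticket.hand_in(): hands the job in, once; it reports no verdict.
The state is a dict: "time_s": time; "qpos": joint angles; "joint_vel": joint speeds; "tau": joint torques, N m; "ee_pos": TCP position; "eef_rot": TCP orientation; "force": force on the tool from outside, world axes, zero at the start; "moment": the same for the moment, N m; "grip_width": finger opening in m.
Only numpy, scipy, OpenCV 4.12 (cv2) and the standard library are available. Lean on these libraries where they do the work, as an engineer would, in place of code of your own. Each camera call takes 0.05 s, during which the arm holds its last target.

### The job

Feed the aluminium bracket plate, lug end last, through under the slack bridge clamp and slide it out over the end of the T-slotted box table until its red line lies right along the table's edge. That far out it would tip, so keep it flat on the table and finish while still holding it there with the gripper, ready for a mate to tighten the clamp. Don't let it tip on the way, and leave the spanner, hammer and tube where they are.

Things in the scene. Friction and masses are not known exactly. Their poses are not given: they have to be found in the camera images.
- box_table: fixed box table 400 (x) x 200 (y) x 80 mm high (z up), green sides, grey flat top, two T-slots 14 mm wide along x at y = -60 and +60. Origin: centre of the underside, on the bench. The plate is fed towards its +x (roughly to the robot's left); the edge to overhang is the top edge at x = +200, running along y
- edge (a point): middle of the box table's outer top edge: x = +200, y = 0, z = +80 mm in its frame; axes as the box table's
- bridge: slack blue bridge clamp fixed to the box table, axes as its. Strap 32 (x) x 170 (y) mm, from 20 to 36 mm above the table top, on two 12 mm studs at y = -60 and +60 with springs 20 mm across; studs end 58 mm above the top. Origin: on the table top between the studs, 28 mm inside the edge (strap 12 to 44 mm inside it). The way through is 100 mm wide, 20 mm high
- plate: loose aluminium plate 345 (x) x 70 (y) x 8 mm, about 0.56 kg, flat on the box table short of the bridge, a bit askew, +x (outer) end towards it. Origin: centre of underside. Lug welded upright at x = -152.5: 8 mm thick (x), 50 wide (y), up to z = 53. Red line 3 mm wide across the top at x = -32.5, 205 mm from the outer end. Balance point at x = -10: with the line at the edge it tips unless held
- line_left (a point): end of the red line's centre on the plate's top at x = -32.5, y = +35, z = +8 mm in the plate's frame
- line_right (a point): the other end of the red line's centre: x = -32.5, y = -35, z = +8 mm in the plate's frame
- outer_end (a point): middle of the top edge of the plate's outer end: x = +172.5, y = 0, z = +8 mm in the plate's frame
- lug_top (a point): middle of the lug's top: x = -152.5, y = 0, z = +53 mm in the plate's frame
- spanner: loose steel spanner 180 mm long lying on the box table's top along its -y side; leave it alone
- hammer: loose hammer 270 mm long lying on the bench alongside the box table, on the side away from the robot; leave it alone
- tube: loose copper-coloured tube offcut, 60 mm across, 55 mm high, standing on the bench beyond the outer edge, on the side away from the robot; leave it alone

How it is judged:
On the way:
1. the plate's outer end has come through under the strap, between the studs, and stands out past the table's edge (x of outer_end in the frame of box_table above 0.21 m and y of outer_end in the frame of box_table between -0.06 and 0.06 m and z of outer_end in the frame of box_table below 0.105 m), for 0.1 s.
At the end, for the whole second after the job is handed in: Both ends of the red line within 4 mm of the table's outer edge; plate flat (tilt under 0.03 rad), within 3 mm of resting height, still, clear of the bridge clamp, held by the fingers with over 0.5 N; spanner, hammer and tube within 20 mm of their starts (x of line_left in the frame of box_table between 0.196 and 0.204 m and x of line_right in the frame of box_table between 0.196 and 0.204 m and z of line_left in the frame of box_table between 0.084 and 0.091 m and z of line_right in the frame of box_table between 0.084 and 0.091 m and angle between plate's own z axis and vertical below 0.03 rad and linear speed of plate below 0.01 m/s and contact force between the fingers and plate above 0.5 N and contact force between plate and bridge below 0.5 N and distance of each of spanner, hammer, tube from where it was at the start of the episode below 0.02 m); the arm keeps its last pose, push and grip.
It fails at once if the plate tips (more than 0.12 rad) (angle between plate's own z axis and vertical above 0.12 rad).
It fails at once if the spanner, hammer or tube is disturbed (moved over 20 mm) (distance of any of spanner, hammer, tube from where it was at the start of the episode above 0.02 m).
It also fails if it takes over 38 s, if anything falls off the work surface, if the arm or the gripper's body presses on something with over 40 N, if the wrist force passes 120 N, or if a joint passes its speed limit or range.

## Working session

There is one attempt and no reset: what is moved stays moved. The work goes in short steps, Python scripts to look and compute and a tool call to move; the robot and the scene stay as the last step left them, time stands still between calls to the robot, and variables do not carry over. Pictures are saved under pics/ and viewed, and the job is handed in when it is done.

Besides the shell and the picture viewer there is one more tool, called by a JSON object that holds its "api" and its "payload", one argument or row to a line. step_arm: Moves the arm, as the interface text tells. Its arguments: {"type":"object","properties":{"motion":{"type":"array","items":{"type":"array","items":{"type":"array","items":{"type":"number"}}}},"fingers":{"type":"number"},"squeeze":{"type":"number"}},"required":["motion"]}

```bash
mkdir -p pics; ls; python3 - <<'E'
from station import get_obs, camera, ticket, ctrl
import cv2,numpy as np
o=get_obs();print({k:np.round(v,4).tolist() for k,v in o.items()})
import pickle
d={}
for n in ["scene","top","wrist"]:
    c=camera(n);d[n]=c;cv2.imwrite(f"pics/{n}0.png",c["pixels"][:,:,::-1])
    print(n,[c[k] for k in ("fx","fy","cx","cy")],np.round(c.get("extrinsics",c.get("T_tool_cam")),4).tolist(),c.keys())
pickle.dump((o,d),open("d0.pkl","wb"))
print(ctrl.hold_point_z,[a for a in dir(ctrl) if a[0]!='_'])
E
```

```text
pics
{'time_s': 0.0, 'qpos': [-1.2866, 0.3005, 1.5216, -0.0, 1.3207, -0.0666], 'joint_vel': [-0.0005, -0.0006, 0.0013, -0.0002, 0.0013, 0.0003], 'tau': [-0.003, -53.1812, -35.2746, 0.0707, 0.0244, -0.0001], 'ee_pos': [0.1889, -0.5163, 0.2049], 'eef_rot': [-1.6174, 1.5696, 1.875], 'force': [-0.0054, -0.279, 0.6404], 'moment': [0.0007, -0.0282, -0.0242], 'grip_width': 0.0943}
scene [362.6815664270878, 362.6815664270878, 252.92421036319496, 195.87838051685355] [[0.6777, 0.7353, 0.0072, -0.4104], [-0.6262, 0.572, 0.5297, 0.3334], [0.3854, -0.3635, 0.8481, -1.1776], [0.0, 0.0, 0.0, 1.0]] dict_keys(['pixels', 'fx', 'fy', 'cx', 'cy', 'extrinsics'])
top [378.6056822302492, 378.6056822302492, 252.1610580031991, 194.98815762839752] [[-0.0721, -0.9974, -0.0009, 0.0212], [0.974, -0.0706, 0.2151, -0.6234], [-0.2146, 0.0146, 0.9766, -0.9797], [0.0, 0.0, 0.0, 1.0]] dict_keys(['pixels', 'fx', 'fy', 'cx', 'cy', 'extrinsics'])
wrist [279.69227804537974, 279.69227804537974, 255.0979484832609, 193.4071301377198] [[-0.0001, 0.2488, -0.9685, -0.1797], [1.0, 0.0004, -0.0, -0.0009], [0.0004, -0.9685, -0.2488, -0.0717], [0.0, 0.0, 0.0, 1.0]] dict_keys(['pixels', 'fx', 'fy', 'cx', 'cy', 'T_tool_cam'])
0.0188 ['MotionError', 'hold_point_z']
```

```bash
python3 - <<'E'
import cv2
for n in ["scene","top"]:
    im=cv2.imread(f"pics/{n}0.png"); cv2.imwrite(f"pics/{n}0b.png",cv2.resize(im,(800,600),interpolation=cv2.INTER_CUBIC))
E
```

```text
(no output)
```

View pics/scene0.png

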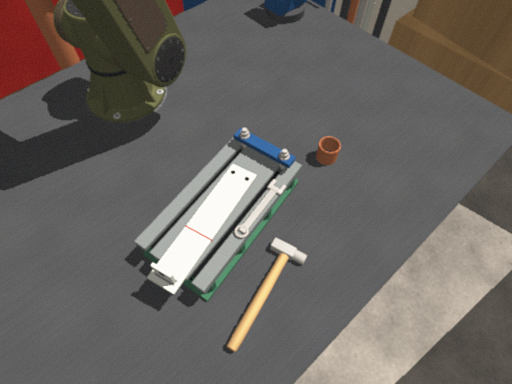

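View pics/top0.png

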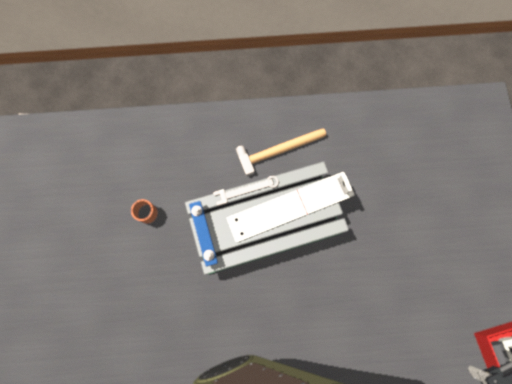

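View pics/wrist0.png

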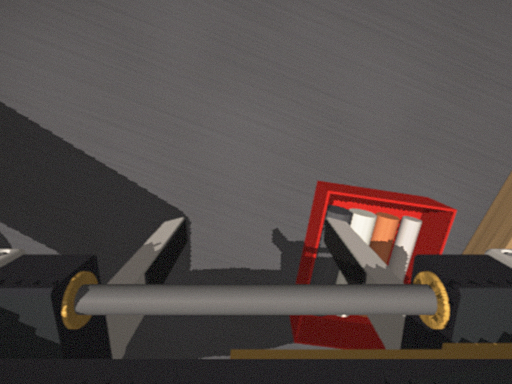

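```bash
python3 - <<'E'
import cv2
s=cv2.imread("pics/scene0.png"); t=cv2.imread("pics/top0.png")
def crop(im,x0,y0,w,h,n,f):
    c=cv2.resize(im[y0:y0+h,x0:x0+w],None,fx=f,fy=f,interpolation=cv2.INTER_CUBIC)
    for i in range(0,w,20): cv2.putText(c,str(x0+i),(i*f,8),0,.3,(0,255,255),1); cv2.line(c,(i*f,10),(i*f,14),(0,255,255),1)
    for i in range(0,h,20): cv2.putText(c,str(y0+i),(0,i*f+4),0,.3,(0,255,255),1)
    cv2.imwrite(n,c)
crop(s,130,115,190,145,"pics/s1.png",4)
crop(s,130,180,110,120,"pics/s2.png",5)
crop(t,180,155,190,130,"pics/t1.png",4)
E
```

```text
(no output)
```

View pics/s1.png

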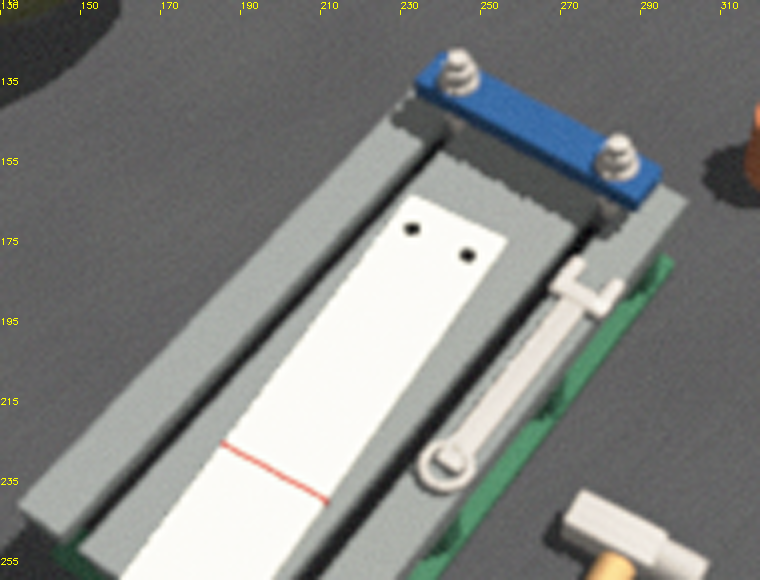

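View pics/s2.png

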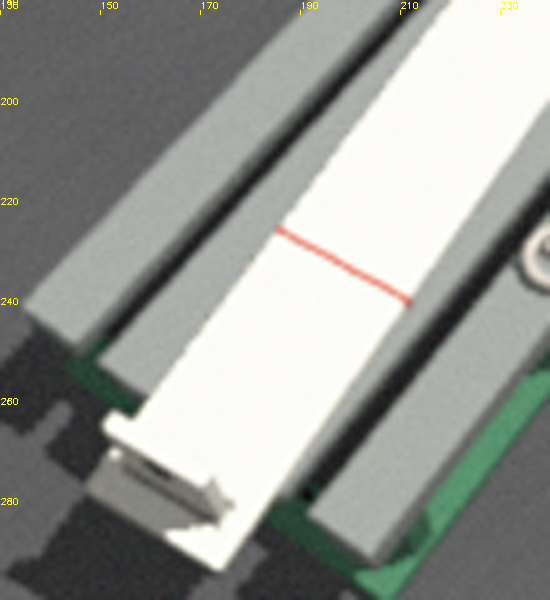

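View pics/t1.png

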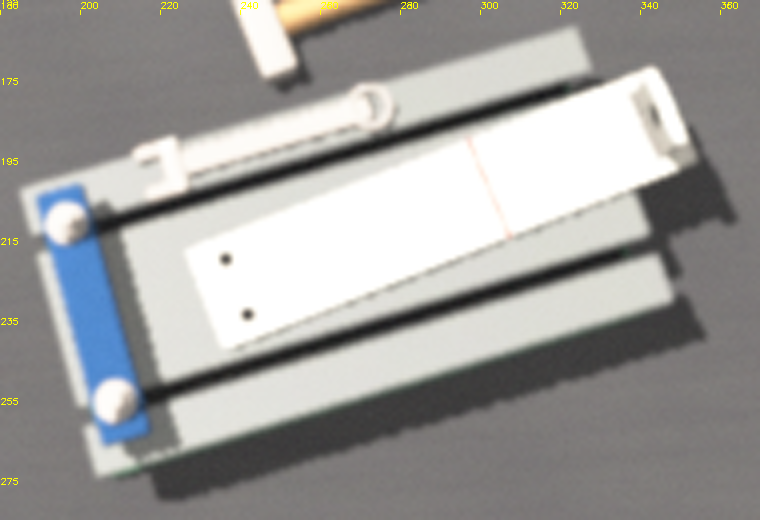

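```bash
cat > h.py <<'E'
import numpy as np, pickle
from scipy.optimize import least_squares
def proj(c,P,E=None):
    E=c["extrinsics"] if E is None else E
    p=(E[:3,:3]@np.atleast_2d(P).T+E[:3,3:]).T
    return np.c_[c["cx"]+c["fx"]*p[:,0]/-p[:,2], c["cy"]-c["fy"]*p[:,1]/-p[:,2]]
def Rz(a): return np.array([[np.cos(a),-np.sin(a),0],[np.sin(a),np.cos(a),0],[0,0,1]])
def tf(q,P): return np.atleast_2d(P)@Rz(q[2]).T+[q[0],q[1],0]
def fit(obs,x0,dz=0):
    # obs: list of (cam, [local pts], [pix]) ; unknown x,y,yaw
    def r(q): return np.concatenate([(proj(c,tf(q,np.array(P)+[0,0,dz]))-np.array(u)).ravel() for c,P,u in obs])
    return least_squares(r,x0), r
E
python3 - <<'E'
from h import *
o,d=pickle.load(open("d0.pkl","rb"));s,t=d["scene"],d["top"]
T=.08
ob=[(s,[[-.2,.1,T],[.2,-.1,T],[-.2,-.1,T]],[[134.7,240.8],[301.7,165.2],[204.5,292.2]]),
(t,[[.2,-.1,T],[.2,.1,T],[-.2,.1,T],[-.2,-.1,T]],[[185.2,201.7],[203.9,273.9],[347.9,229.7],[323.9,161.4]])]
z=.088
pb=[(s,[[.1725,.035,z],[.1725,-.035,z],[-.0325,.035,z],[-.0325,-.035,z],[-.1725,-.035,z]],[[232.5,163.4],[256.4,174.7],[185.2,225.2],[211.9,240.2],[174.2,293.8]]),
(t,[[.1725,.035,z],[.1725,-.035,z],[-.0325,.035,z],[-.0325,-.035,z],[-.1725,-.035,z]],[[236.7,241.9],[226.2,216.4],[307.2,213.9],[297.2,189.2],[343.4,171.6]])]
for n,b in(("table",ob),("plate",pb)):
  for k in (b,b[:1],b[1:]):
    R,_=fit(k,[.5,0,1.8]);print(n,R.x.round(4),np.degrees(R.x[2]).round(2),R.fun.round(1).tolist())
  if n=="table":qt=fit(b,[.5,0,1.8])[0].x
  else: qp=fit(b,[.5,0,1.8])[0].x
print("plate in table",(Rz(-qt[2])@(np.r_[qp[:2]-qt[:2],0])).round(4),np.degrees(qp[2]-qt[2]))
for n,P in(("lug",[-.1525,0,.133]),("outer",[.1725,0,.088])):print(n,tf(qp,P).round(4))
for n,P in(("edge",[.2,0,.08]),("bridge",[.172,0,.08]),("goal lug",[.2-.12,0,.133])):print(n,tf(qt,P).round(4))
E
```

```text
table [ 0.5628 -0.0573  1.7926] 102.71 [-0.5, -0.3, 0.1, -1.0, -0.5, -1.6, -0.1, -0.4, 0.5, -0.9, 0.5, -0.9, -0.0, -0.9]
table [ 0.5652 -0.0582  1.7923] 102.69 [-0.3, 0.6, 0.6, -0.2, -0.2, -0.5]
table [ 0.5607 -0.0564  1.79  ] 102.56 [-0.3, 0.1, 0.1, -0.3, 0.3, 0.2, -0.1, -0.0]
plate [ 0.5835 -0.1264  1.8791] 107.66 [-0.2, -0.6, -0.1, -0.6, 0.2, 0.0, -0.7, -1.0, -0.5, -0.6, -0.5, -0.9, 0.6, 0.2, 0.2, -1.4, -0.1, -0.2, 0.5, -1.0]
plate [ 0.585  -0.1269  1.8803] 107.73 [-0.0, -0.1, 0.1, -0.2, 0.4, 0.6, -0.4, -0.5, -0.1, 0.1]
plate [ 0.5816 -0.1259  1.8755] 107.46 [-0.7, -0.4, 0.4, 0.7, 0.1, -0.6, -0.2, 0.5, 0.5, -0.2]
plate in table [-0.072  -0.0049  0.    ] 4.95097488611263
lug [[ 0.6298 -0.2717  0.133 ]]
outer [[0.5311 0.0379 0.088 ]]
edge [[0.5188 0.1378 0.08  ]]
bridge [[0.525  0.1105 0.08  ]]
goal lug [[0.5452 0.0208 0.133 ]]
```

```bash
cat >> h.py <<'E'
from scipy.spatial.transform import Rotation as Ro
def Rt(o): return Ro.from_euler('xyz',o["eef_rot"]).as_matrix()
def target(yaw,sgn=1):
    x=np.array([0,0,-1.]);y=sgn*np.array([np.cos(yaw),np.sin(yaw),0]);return np.c_[x,y,np.cross(x,y)]
def delta(o,p,yaw,sgn):
    R=Rt(o);return R.T@(np.array(p)-o["ee_pos"]), np.degrees(Ro.from_matrix(R.T@target(yaw,sgn)).as_rotvec())
qt=np.array([.5628,-.0573,1.7926]); qp=np.array([.5835,-.1264,1.8791])
E
python3 - <<'E'
from h import *
o,d=pickle.load(open("d0.pkl","rb"));print(Rt(o).round(3))
p=tf(qp,[-.1525,0,.18])[0]
for s in(1,-1):print(s,p.round(3),*[v.round(4) for v in delta(o,p,qp[2],s)])
E
```

```text
[[-0.     0.344 -0.939]
 [ 0.001 -0.939 -0.344]
 [-1.    -0.001 -0.   ]]
1 [ 0.63  -0.272  0.18 ] [ 0.025  -0.0781 -0.498 ] [-1.775644e+02 -1.021000e-01 -2.600000e-03]
-1 [ 0.63  -0.272  0.18 ] [ 0.025  -0.0781 -0.498 ] [ 2.4356e+00 -1.7000e-03  6.5900e-02]
```

{"api": "step_arm", "payload": {
  "motion": [
    [[0, -0.0065, -0.0415, 0.2, 0, 0], [0, -0.0065, -0.0415, 0.2, 0, 0], [0, -0.0065, -0.0415, 0.2, 0, 0], [0, -0.0065, -0.0415, 0.2, 0, 0], [0, -0.0065, -0.0415, 0.2, 0, 0], [0, -0.0065, -0.0415, 0.2, 0, 0], [0, -0.0065, -0.0415, 0.2, 0, 0], [0, -0.0065, -0.0415, 0.2, 0, 0], [0, -0.0065, -0.0415, 0.2, 0, 0], [0, -0.0065, -0.0415, 0.2, 0, 0], [0, -0.0065, -0.0415, 0.2, 0, 0], [0, -0.0065, -0.0415, 0.2, 0, 0]]
  ],
  "fingers": 0.06,
  "squeeze": 40
}}

```text
time_s: 1.65
ee_pos: [0.6355, -0.2798, 0.2051]
eef_rot: [-0.774, 1.57, 2.677]
force: [-0.4, 0.0, -0.0]
grip_width: 0.0601
```

{"api": "step_arm", "payload": {
  "motion": [
    [[0, 0, 0, 0, 0, 0], [0, 0, 0, 0, 0, 0]]
  ]
}}

```text
time_s: 1.9
ee_pos: [0.634, -0.2808, 0.205]
eef_rot: [-0.603, 1.57, 2.847]
force: [-0.0, 0.1, -0.7]
grip_width: 0.0595
```

```bash
python3 - <<'E'
from h import *
from station import *
import cv2
o=get_obs();c=camera("wrist");pickle.dump((o,c),open("d1.pkl","wb"))
cv2.imwrite("pics/w1.png",c["pixels"][:,:,::-1])
p=tf(qp,[-.1525,0,.094])[0]
print(o["ee_pos"].round(4),*[v.round(4) for v in delta(o,p,qp[2],-1)])
# predicted pixels
T=np.eye(4);T[:3,:3]=Rt(o);T[:3,3]=o["ee_pos"];E=np.linalg.inv(T@c["T_tool_cam"])
print(proj(c,tf(qp,[[-.1485,.025,.133],[-.1485,-.025,.133],[-.1565,.025,.133],[-.1565,-.025,.133],[-.0325,.035,.088],[-.0325,-.035,.088]]),E).round(1))
E
```

```text
[ 0.634  -0.2808  0.205 ] [ 0.111  -0.0099  0.0012] [0.0366 0.0419 0.0288]
[[241.5 226.9]
 [240.8 175.6]
 [249.8 226.9]
 [249.6 175.6]
 [140.2 220.6]
 [133.5 158.3]]
```

View pics/w1.png

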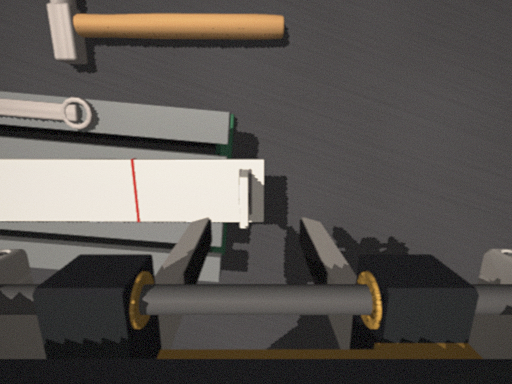

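{"api": "step_arm", "payload": {
  "motion": [
    [[0.01, -0.005, 0.001, 0, 0, 0], [0.012, -0.005, 0, 0, 0, 0], [0.015, 0, 0, 0, 0, 0], [0.015, 0, 0, 0, 0, 0], [0.015, 0, 0, 0, 0, 0], [0.015, 0, 0, 0, 0, 0], [0.012, 0, 0, 0, 0, 0], [0.008, 0, 0, 0, 0, 0], [0.005, 0, 0, 0, 0, 0], [0.003, 0, 0, 0, 0, 0], [0, 0, 0, 0, 0, 0]]
  ]
}}

```text
time_s: 3.32
ee_pos: [0.6305, -0.2714, 0.0955]
eef_rot: [2.328, 1.571, -0.504]
force: [0.4, 0.6, -0.2]
grip_width: 0.0601
```

{"api": "step_arm", "payload": {
  "motion": [
    [[0, 0, 0, 0, 0, 0], [0, 0, 0, 0, 0, 0], [0, 0, 0, 0, 0, 0], [0, 0, 0, 0, 0, 0], [0, 0, 0, 0, 0, 0], [0, 0, 0, 0, 0, 0]]
  ],
  "fingers": 0.0,
  "squeeze": 40
}}

```text
time_s: 4.08
ee_pos: [0.6304, -0.2713, 0.0955]
eef_rot: [-1.569, 1.571, 1.882]
force: [-1.5, 0.8, 0.2]
grip_width: 0.0077
```

```bash
python3 - <<'E'
from h import *
from station import *
import cv2
o=get_obs();c=camera("wrist");pickle.dump((o,c),open("d2.pkl","wb"))
t=camera("scene")
im=np.hstack([c["pixels"][:,:,::-1],t["pixels"][100:292,100:356,::-1].repeat(2,0).repeat(2,1)])
cv2.imwrite("pics/w2.png",cv2.resize(im,(800,300)))
print(o["ee_pos"].round(4),o["force"],o["moment"],o["grip_width"])
p=tf(qt,[-.184,0,.094])[0]
print(*[v.round(4) for v in delta(o,p,qt[2],-1)])
E
```

```text
[ 0.6304 -0.2713  0.0955] [-1.53206149  0.75826328  0.21954116] [ 0.07185788  0.01830221 -0.11565498] 0.007672364882289872
[ 0.0015 -0.0411  0.0154] [4.9918e+00 5.0000e-04 1.1100e-02]
```

View pics/w2.png

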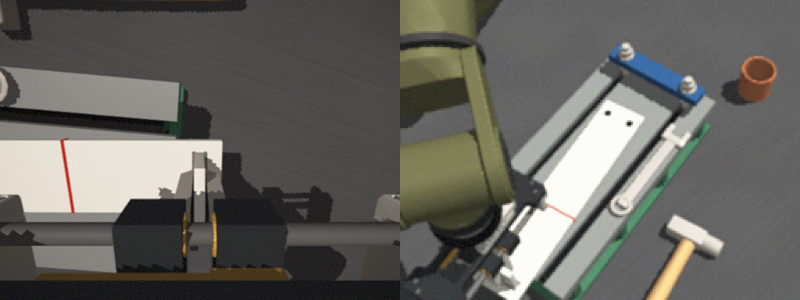

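{"api": "step_arm", "payload": {
  "motion": [
    [[0, -0.003, 0.001, 0.5, 0, 0], [0, -0.005, 0.002, 0.7, 0, 0], [0, -0.005, 0.002, 0.7, 0, 0], [0, -0.005, 0.002, 0.7, 0, 0], [0, -0.005, 0.002, 0.7, 0, 0], [0, -0.005, 0.002, 0.7, 0, 0], [0, -0.005, 0.002, 0.5, 0, 0], [0, -0.004, 0.001, 0.5, 0, 0], [0, -0.004, 0.001, 0, 0, 0], [0, 0, 0, 0, 0, 0], [0, 0, 0, 0, 0, 0]]
  ]
}}

```text
time_s: 5.55
ee_pos: [0.6053, -0.2354, 0.0954]
eef_rot: [-1.37, 1.57, 1.993]
force: [-0.7, 3.2, 0.6]
grip_width: 0.0078
```

```bash
python3 - <<'E'
from h import *
from station import *
import cv2
o=get_obs();t=camera("top");s=camera("scene");pickle.dump((o,t,s),open("d3.pkl","wb"))
im=t["pixels"][155:285,180:370,::-1]
cv2.imwrite("pics/t3.png",cv2.resize(im,None,fx=4,fy=4,interpolation=cv2.INTER_CUBIC))
print(o["ee_pos"].round(4),o["force"],o["moment"],o["grip_width"])
for X in (-.184,.08):
  p=tf(qt,[X,0,.0955])[0]
  print(*[v.round(4) for v in delta(o,p,qt[2],-1)])
E
```

```text
[ 0.6053 -0.2354  0.0954] [-0.69607141  3.21827736  0.57255696] [ 0.3329889   0.11182415 -0.0231623 ] 0.0077783068704160374
[-0.0001  0.0009  0.0023] [0.0081 0.0081 0.0398]
[ 1.000e-04 -2.631e-01  2.300e-03] [0.0081 0.0081 0.0398]
```

View pics/t3.png

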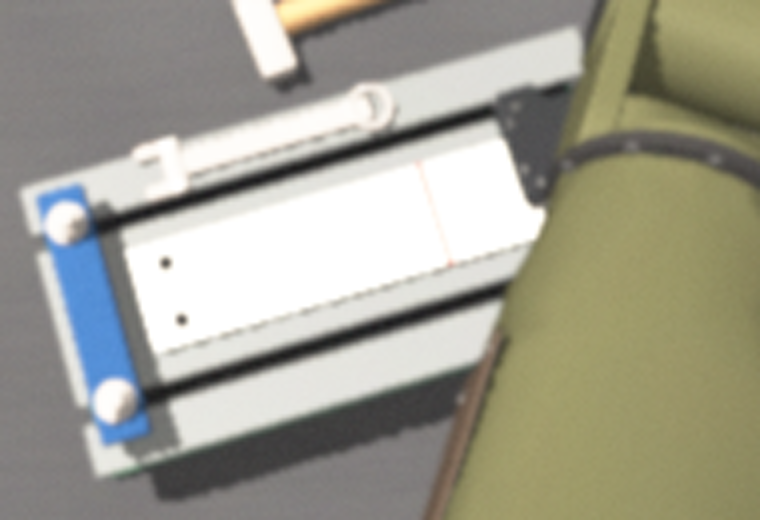

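```bash
python3 - <<'E'
from h import *
o,t,s=pickle.load(open("d3.pkl","rb"))
z=.088
b=[(t,[[.1725,.035,z],[.1725,-.035,z],[-.0325,.035,z],[-.0325,-.035,z]],np.array([[163,355],[125,247],[451,266],[418,162]])/4+[179.6,154.6])]
R,_=fit(b,[.5,0,1.8]);q=R.x;print(q,R.fun.round(1))
qt2=np.array([ 0.5607,-0.0564,1.79])
print((Rz(-qt2[2])@(np.r_[q[:2]-qt2[:2],0])).round(4),np.degrees(q[2]-qt2[2]))
E
```

```text
[ 0.56933105 -0.08700978  1.79553929] [-1.5 -0.7  0.8  1.2  0.3 -1.   0.4  0.5]
[-0.0318 -0.0018  0.    ] 0.3173778266757303
```

{"api": "step_arm", "payload": {
  "motion": [
    [[0, -0.006, 0.001, 0, 0, 0], [0, -0.01, 0.001, 0, 0, 0], [0, -0.014, 0, 0, 0, 0], [0, -0.014, 0, 0, 0, 0], [0, -0.014, 0, 0, 0, 0], [0, -0.014, 0, 0, 0, 0], [0, -0.012, 0, 0, 0, 0], [0, -0.008, 0, 0, 0, 0], [0, -0.006, 0, 0, 0, 0], [0, -0.002, 0, 0, 0, 0], [0, 0, 0, 0, 0, 0]]
  ]
}}

```text
time_s: 7.02
ee_pos: [0.5813, -0.1385, 0.0954]
eef_rot: [-1.406, 1.57, 1.957]
force: [0.5, 2.5, -2.2]
grip_width: 0.0079
```

```bash
python3 - <<'E'
from h import *
from station import *
import cv2
o=get_obs();t=camera("top");s=camera("scene");pickle.dump((o,t,s),open("d4.pkl","wb"))
f=lambda a:cv2.resize(a[:,:,::-1],(400,300),interpolation=cv2.INTER_CUBIC)
cv2.imwrite("pics/t4.png",np.hstack([f(t["pixels"][170:290,170:330]),f(s["pixels"][110:260,150:350])]))
print(o["ee_pos"].round(4),o["force"],o["moment"],o["grip_width"])
for X in (.08,):
  p=tf(qt,[X,0,.0955])[0]
  print(*[v.round(4) for v in delta(o,p,qt[2],-1)])
E
```

```text
[ 0.5813 -0.1385  0.0954] [ 0.5373009   2.49521129 -2.22518202] [0.16780445 0.07325934 0.00283199] 0.00794259718445241
[ 0.     -0.1633  0.0002] [-0.0114  0.0054  0.0323]
```

View pics/t4.png

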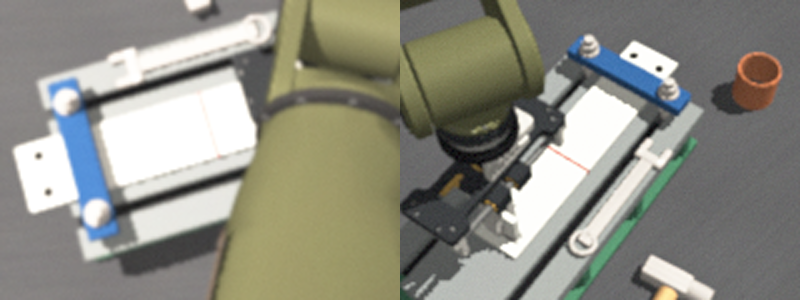

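{"api": "step_arm", "payload": {
  "motion": [
    [[0, -0.006, 0, 0, 0, 0], [0, -0.012, 0, 0, 0, 0], [0, -0.016, 0, 0, 0, 0], [0, -0.016, 0, 0, 0, 0], [0, -0.016, 0, 0, 0, 0], [0, -0.016, 0, 0, 0, 0], [0, -0.016, 0, 0, 0, 0], [0, -0.016, 0, 0, 0, 0], [0, -0.016, 0, 0, 0, 0], [0, -0.012, 0, 0, 0, 0], [0, -0.006, 0, 0, 0, 0], [0, 0, 0, 0, 0, 0]]
  ]
}}

```text
time_s: 8.62
ee_pos: [0.5487, 0.0063, 0.0954]
eef_rot: [-1.317, 1.57, 2.046]
force: [-1.2, 3.1, -0.7]
grip_width: 0.008
```

{"api": "step_arm", "payload": {
  "motion": [
    [[0, 0, 0, 0, 0, 0], [0, 0, 0, 0, 0, 0]]
  ]
}}

```text
time_s: 8.88
ee_pos: [0.5488, 0.0056, 0.0954]
eef_rot: [-1.319, 1.57, 2.044]
force: [-0.2, 2.1, -0.5]
grip_width: 0.0082
```

```bash
cat > look.py <<'E'
import sys
from h import *
from station import *
import cv2
n=sys.argv[1]
o=get_obs();t=camera("top");s=camera("scene");w=camera("wrist");pickle.dump((o,t,s,w),open(f"d{n}.pkl","wb"))
cv2.imwrite(f"pics/t{n}.png",cv2.resize(t["pixels"][175:285,130:260,::-1],None,fx=5,fy=5,interpolation=cv2.INTER_CUBIC))
cv2.imwrite(f"pics/s{n}.png",cv2.resize(s["pixels"][80:190,200:320,::-1],None,fx=5,fy=5,interpolation=cv2.INTER_CUBIC))
cv2.imwrite(f"pics/w{n}.png",w["pixels"][:,:,::-1])
print(o["time_s"],o["ee_pos"].round(4),o["force"],o["moment"],o["grip_width"])
p=tf(qt,[.08,0,.0955])[0]
print(*[v.round(4) for v in delta(o,p,qt[2],-1)])
E
python3 look.py 5
```

```text
8.875 [0.5488 0.0056 0.0954] [-0.19689407  2.13647408 -0.52811046] [0.34944118 0.01973288 0.00784164] 0.008180848355859712
[-0.0001 -0.0155  0.0002] [-0.0248  0.005   0.0195]
```

View pics/t5.png

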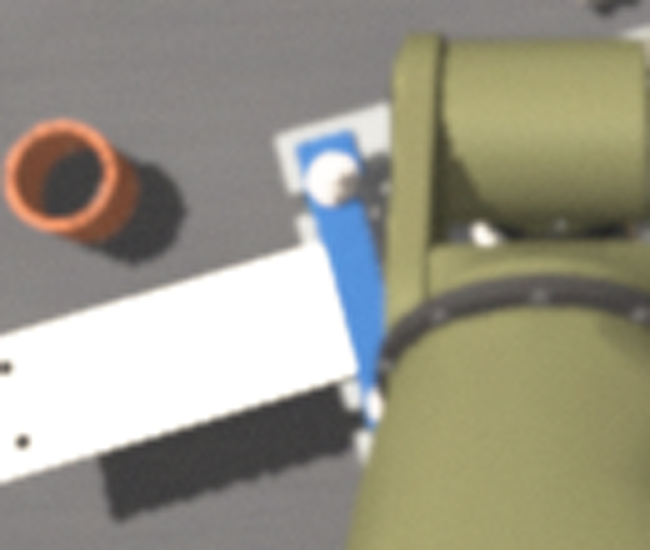

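View pics/s5.png

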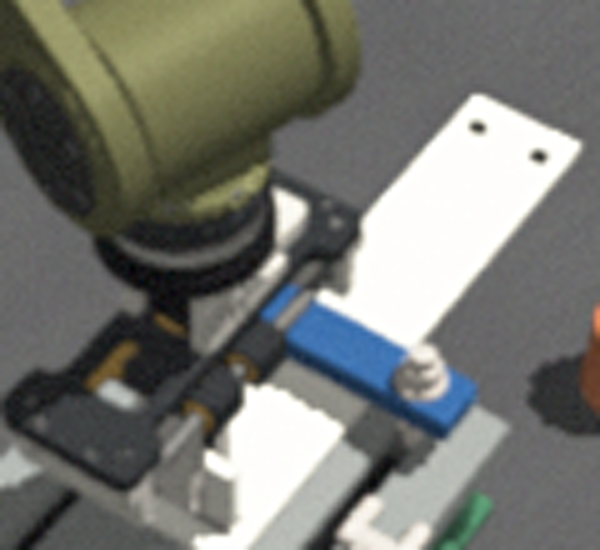

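View pics/w5.png

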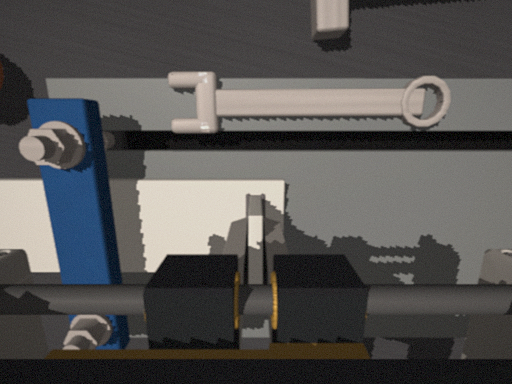

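{"api": "step_arm", "payload": {
  "motion": [
    [[0, -0.004, 0, 0, 0, 0], [0, -0.004, 0, 0, 0, 0], [0, -0.003, 0, 0, 0, 0], [0, -0.002, 0, 0, 0, 0], [0, -0.001, 0, 0, 0, 0], [0, 0, 0, 0, 0, 0], [0, 0, 0, 0, 0, 0]]
  ]
}}

```text
time_s: 9.9
ee_pos: [0.5457, 0.0195, 0.0954]
eef_rot: [-1.673, 1.571, 1.69]
force: [-0.2, -0.3, -0.3]
grip_width: 0.0081
```

```bash
python3 look.py 6; python3 - <<'E'
import pickle,cv2
o,t,s,w=pickle.load(open("d6.pkl","rb"))
cv2.imwrite("pics/t6z.png",cv2.resize(t["pixels"][190:275,170:235,::-1],None,fx=7,fy=7,interpolation=cv2.INTER_CUBIC))
cv2.imwrite("pics/s6z.png",cv2.resize(s["pixels"][125:180,240:310,::-1],None,fx=10,fy=10,interpolation=cv2.INTER_CUBIC))
E
```

```text
9.9 [0.5457 0.0195 0.0954] [-0.22013805 -0.29840185 -0.25952956] [-0.20629529 -0.07623445 -0.0215321 ] 0.008146389271803627
[-0.0001 -0.0013  0.0003] [-0.0077 -0.0017  0.0165]
```

View pics/t6z.png

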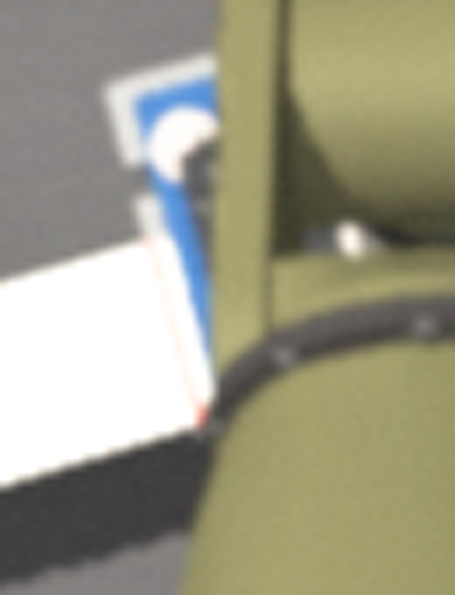

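View pics/s6z.png

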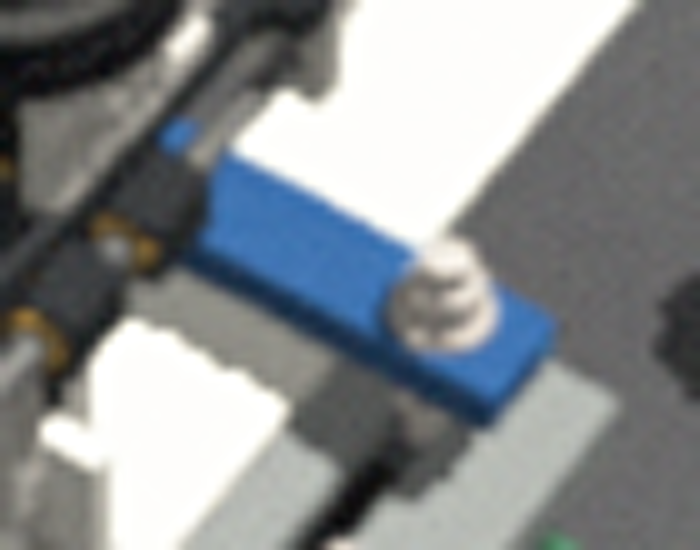

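View pics/w6.png

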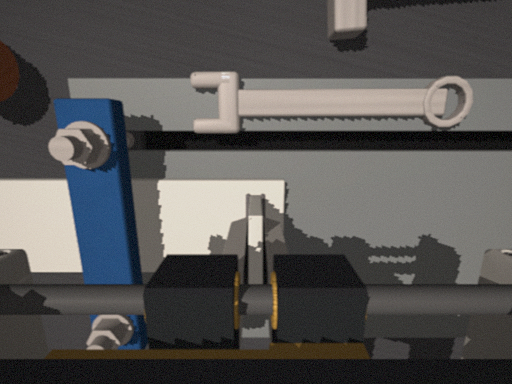

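```bash
cat > ana.py <<'E'
import sys
from h import *
o0,d=pickle.load(open("d0.pkl","rb"))
o,t,s,w=pickle.load(open(f"d{sys.argv[1]}.pkl","rb"))
def back(c,uv,z):
    E=c["extrinsics"];R=E[:3,:3];C=-R.T@E[:3,3];uv=np.atleast_2d(uv)
    r=np.c_[(uv[:,0]-c["cx"])/c["fx"],-(uv[:,1]-c["cy"])/c["fy"],-np.ones(len(uv))]@R
    return C+r*((z-C[2])/r[:,2])[:,None]
# line: redness centroid per row
I=t["pixels"].astype(float);pts=[]
for v in range(222,252):
    x0=192+(v-225)*.29; cols=np.arange(int(x0)-5,int(x0)+6)
    r=I[v,cols,0]-(I[v,cols,1]+I[v,cols,2])/2; 
    r=np.clip(r-4,0,None); i=r.argmax()
    sl=slice(max(i-2,0),i+3)
    if r[i]>6: pts.append([(cols[sl]*r[sl]).sum()/r[sl].sum(),v]); print(v,round(pts[-1][0],2),r[i].round())
# edge in initial image: brightness step per row (grey light vs bench dark)
G=d["top"]["pixels"].astype(float);ep=[]
for v in list(range(218,260)):
    x0=185.2+(v-201.7)*18.7/72.2
    cols=np.arange(int(round(x0))-4,int(round(x0))+4); g=G[v,cols].mean(1)
    if g.max()-g.min()<40: continue
    dg=np.clip(np.diff(g),0,None);
    k=dg.argmax();sl=slice(max(0,k-1),k+2)
    ep.append([((cols[:-1]+.5)[sl]*dg[sl]).sum()/dg[sl].sum(),v])
ep=np.array(ep);pts=np.array(pts)
def rob(p):
    for _ in range(4):
        a=np.polyfit(p[:,1],p[:,0],1);r=p[:,0]-np.polyval(a,p[:,1]);k=abs(r)<max(2*r.std(),.15);p=p[k]
    return a,p,r.std()
ae,ep,se=rob(ep);al,pts,sl_=rob(pts);print("edge n",len(ep),se,"line n",len(pts),sl_)
for v in(204,272):print("edge",v,np.polyval(ae,v))
vs=np.array([218.,258.]);PE=back(d["top"],np.c_[np.polyval(ae,vs),vs],.08)
vl=np.array([pts[:,1].min(),pts[:,1].max()]);PL=back(t,np.c_[np.polyval(al,vl),vl],.088)
ed=(PE[1]-PE[0])[:2];ed/=np.linalg.norm(ed);n=np.array([ed[1],-ed[0]]);n*=np.sign(n[1])
dist=(PL[:,:2]-PE[0,:2])@n;along=(PL[:,:2]-PE[0,:2])@ed
print("edge yaw",np.degrees(np.arctan2(n[1],n[0])),"line dist beyond edge mm",dist*1e3,"along",along*1e3,"slope deg",np.degrees((dist[1]-dist[0])/(along[1]-along[0])))
E
python3 ana.py 6
```

```text
223 190.61 8.0
224 190.08 18.0
225 190.88 10.0
228 192.0 9.0
229 192.13 6.0
238 195.0 6.0
239 201.0 20.0
240 201.0 22.0
241 201.0 18.0
242 201.0 14.0
243 196.0 6.0
244 196.19 6.0
246 197.64 11.0
247 198.47 26.0
248 198.43 54.0
249 198.41 68.0
250 198.11 54.0
251 203.22 23.0
edge n 36 0.09067350271503823 line n 18 2.2782056600819045
edge 204 184.85568196959412
edge 272 203.15639864290586
edge yaw 102.69707316201293 line dist beyond edge mm [-3.23292649 -9.62453546] along [16.38391456 95.75378748] slope deg -4.613995274913861
```

```bash
python3 - <<'E'
s=open("ana.py").read()
s=s.replace("if r[i]>6:","if r[i]>=5 and abs(cols[i]-(190.7+(v-224)*.31))<1.6:").replace("np.polyfit(p[:,1],p[:,0],1);r=","np.polyfit(p[:,1],p[:,0],1);r=")
open("ana.py","w").write(s)
E
python3 ana.py 6
python3 - <<'E'
from h import *
o,t,s,w=pickle.load(open("d6.pkl","rb"))
I=t["pixels"].astype(int)
for v in range(222,252,2):
    x=int(192+(v-225)*.29);print(v,x-5,(I[v,x-5:x+6,0]-I[v,x-5:x+6,1]).tolist())
E
```

```text
223 190.61 8.0
224 190.08 18.0
225 190.88 10.0
228 192.0 9.0
229 192.13 6.0
232 193.0 6.0
235 194.0 5.0
236 194.0 5.0
238 195.0 6.0
243 196.0 6.0
244 196.19 6.0
245 196.85 6.0
246 197.64 11.0
247 198.47 26.0
248 198.43 54.0
249 198.41 68.0
250 198.11 54.0
edge n 36 0.09067350271503823 line n 16 0.30583235952759563
edge 204 184.85568196959412
edge 272 203.15639864290586
edge yaw 102.69707316201293 line dist beyond edge mm [-1.68225153 -4.09630213] along [15.91465528 91.35781828] slope deg -1.833365744817203
222 186 [3, 3, 2, 3, 2, 2, -1, -14, -42, -58, -53]
224 186 [2, 4, 5, 9, 17, 17, 5, 2, -9, -41, -56]
226 187 [1, 0, 0, 0, 3, 3, 0, 0, -20, -53, -56]
228 187 [0, 0, 0, 0, 0, 9, 2, 1, -3, -36, -56]
230 188 [0, 0, 0, 0, 2, 3, 0, 1, -12, -49, -53]
232 189 [0, 0, 0, 0, 6, 2, 1, -2, -33, -52, -34]
234 189 [0, 0, 0, 0, 1, 4, 0, 0, -11, -42, -31]
236 190 [0, 0, 0, 0, 6, 2, 0, 0, -24, -32, -8]
238 190 [0, 0, 0, 0, 2, 7, 1, 1, -9, -26, -8]
240 191 [0, 0, 0, 0, 6, 3, 0, 0, -16, -11, 3]
242 191 [0, 0, 0, 0, 1, 5, 1, 1, -4, -7, 2]
244 192 [0, 0, 0, 0, 7, 3, 0, 1, -3, -1, 3]
246 193 [0, 0, 0, 1, 11, 4, 5, 6, 3, 4, 2]
248 193 [0, 0, 0, 0, 8, 51, 45, 6, 2, 4, 2]
250 194 [0, 1, 3, 15, 55, 28, 2, 2, 4, 5, 5]
```

```bash
cat > ana2.py <<'E'
import sys,io,contextlib
with contextlib.redirect_stdout(io.StringIO()): exec(open("ana.py").read())
I=t["pixels"].astype(float);pp=[]
for v in range(226,246):
    x0=191.5+(v-226)*.267+float(sys.argv[2] if len(sys.argv)>2 else 0);cols=np.arange(int(round(x0))-2,int(round(x0))+3)
    r=np.clip(I[v,cols,0]-I[v,cols,1]-1,0,None)
    if r.sum()>2: pp.append([(cols*r).sum()/r.sum(),v])
a,pp,sd=rob(np.array(pp));print("slope",a,len(pp),sd)
vl=np.array([224.,250.]);PL=back(t,np.c_[np.polyval(a,vl),vl],.088)
dist=(PL[:,:2]-PE[0,:2])@n;print("dist mm",dist*1e3)
E
python3 ana2.py 6; python3 - <<'E'
from h import *
o,t,s,w=pickle.load(open("d6.pkl","rb"))
I=t["pixels"].astype(int)
for v in range(243,253): print(v,I[v,194:204].tolist())
E
```

```text
slope [  0.26865546 130.85345411] 19 0.08311746742153424
dist mm [-2.96867262 -2.90798636]
243 [[255, 255, 255], [255, 255, 254], [255, 248, 241], [255, 253, 251], [255, 255, 254], [246, 246, 243], [175, 181, 172], [131, 132, 112], [105, 100, 89], [90, 88, 84]]
244 [[255, 255, 255], [255, 255, 254], [255, 248, 241], [255, 252, 247], [255, 255, 254], [253, 252, 249], [184, 187, 182], [109, 110, 104], [90, 87, 82], [85, 81, 78]]
245 [[255, 255, 255], [255, 255, 255], [255, 252, 248], [255, 249, 242], [255, 254, 253], [254, 253, 250], [194, 192, 184], [104, 102, 100], [83, 80, 76], [77, 74, 71]]
246 [[255, 255, 255], [255, 255, 255], [255, 254, 253], [255, 244, 236], [255, 251, 246], [252, 247, 240], [181, 175, 164], [94, 91, 86], [77, 73, 70], [72, 70, 67]]
247 [[255, 255, 255], [255, 255, 255], [255, 255, 254], [255, 243, 234], [254, 232, 222], [234, 211, 198], [139, 130, 123], [83, 79, 77], [68, 67, 64], [77, 73, 67]]
248 [[255, 255, 255], [255, 255, 255], [255, 255, 254], [255, 247, 240], [252, 201, 186], [195, 150, 141], [105, 99, 92], [74, 72, 68], [76, 72, 67], [91, 89, 74]]
249 [[255, 255, 255], [255, 255, 255], [255, 255, 254], [255, 250, 245], [243, 177, 166], [162, 116, 109], [97, 91, 87], [78, 76, 72], [83, 81, 72], [108, 104, 81]]
250 [[255, 255, 254], [254, 253, 251], [253, 250, 246], [247, 232, 225], [204, 149, 143], [132, 104, 99], [106, 104, 99], [98, 96, 90], [102, 98, 84], [125, 120, 88]]
251 [[244, 241, 233], [208, 200, 188], [173, 166, 158], [160, 148, 142], [132, 115, 111], [108, 99, 96], [105, 102, 97], [104, 102, 92], [114, 111, 87], [139, 135, 96]]
252 [[142, 138, 132], [104, 102, 97], [83, 81, 78], [90, 86, 86], [98, 97, 94], [83, 81, 78], [90, 88, 79], [106, 103, 82], [126, 124, 89], [148, 142, 100]]
```

View pics/t6.png

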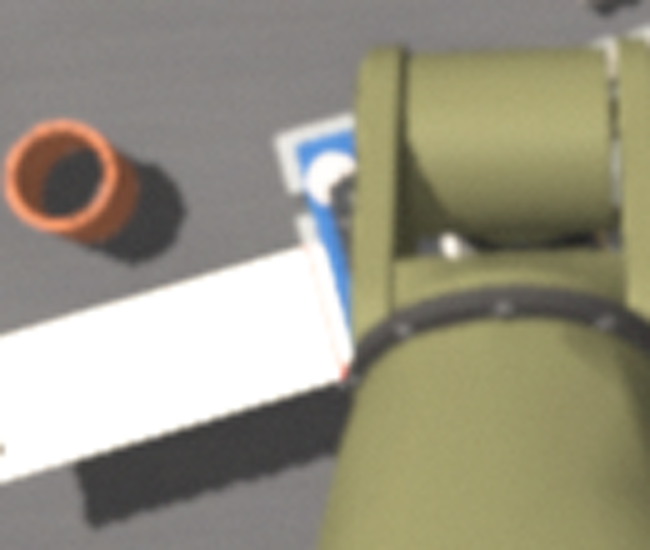

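View pics/s6.png

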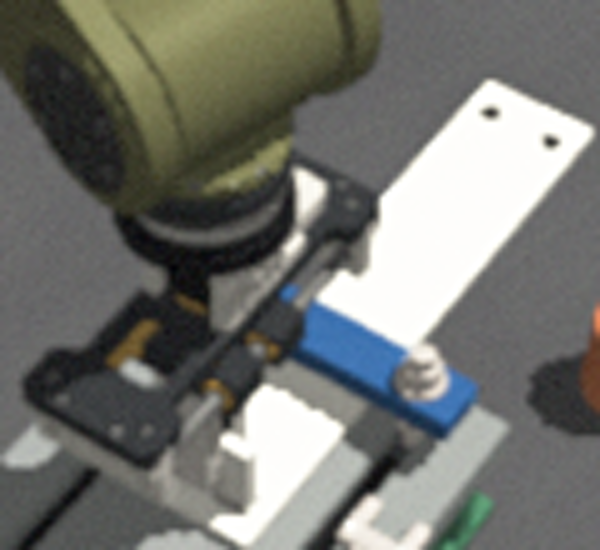

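```bash
cat > ana3.py <<'E'
import sys,io,contextlib
with contextlib.redirect_stdout(io.StringIO()): exec(open("ana.py").read())
import cv2
cv2.imwrite("pics/to.png",cv2.resize(t["pixels"][220:280,110:180,::-1],None,fx=8,fy=8,interpolation=cv2.INTER_CUBIC))
cv2.imwrite("pics/so.png",cv2.resize(s["pixels"][85:165,270:330,::-1],None,fx=7,fy=7,interpolation=cv2.INTER_CUBIC))
P=back(s,[[297.4,95.0],[318.4,105.4]],.088)
for q in ([.5652,-.0582,1.7923],qt): print("scene outer in table",((P-[q[0],q[1],0])@Rz(q[2])).round(4).tolist())
E
python3 ana3.py 6
```

```text
scene outer in table [[0.4048, 0.0382, 0.088], [0.4029, -0.0324, 0.088]]
scene outer in table [[0.4034, 0.036, 0.088], [0.4015, -0.0347, 0.088]]
```

View pics/to.png

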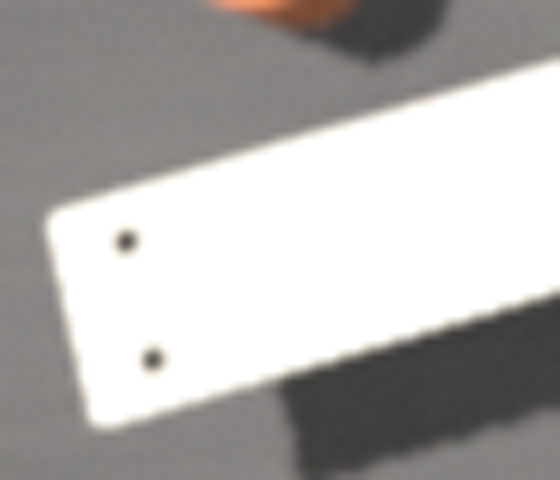

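View pics/so.png

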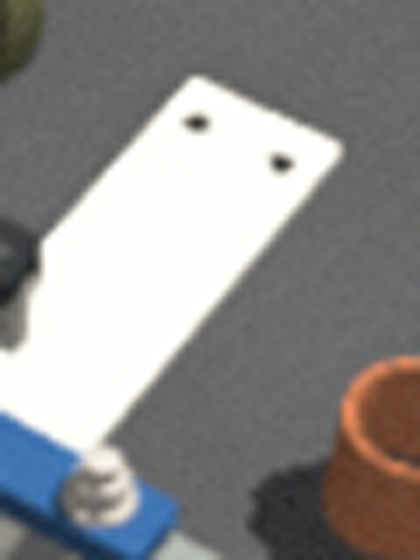

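{"api": "step_arm", "payload": {
  "motion": [
    [[0, -0.001, 0, 0, 0, 0], [0, -0.001, 0, 0, 0, 0], [0, 0, 0, 0, 0, 0], [0, 0, 0, 0, 0, 0], [0, 0, 0, 0, 0, 0]]
  ]
}}

```text
time_s: 10.68
ee_pos: [0.5453, 0.0213, 0.0955]
eef_rot: [-1.863, 1.571, 1.5]
force: [0.6, -3.1, 1.5]
grip_width: 0.0076
```

```bash
python3 look.py 7; python3 ana2.py 7 -0.8; python3 - <<'E'
import sys;sys.argv=["","7"]
import io,contextlib
with contextlib.redirect_stdout(io.StringIO()): exec(open("ana.py").read())
# outer end edge via gradient in top view, at z .088
I=t["pixels"].astype(float).mean(2);pp=[]
for v in range(251,270):
    x0=115+(v-246)*.24
    cols=np.arange(int(x0)-5,int(x0)+7);dg=np.clip(np.diff(I[v,cols]),0,None);k=dg.argmax();sl=slice(max(0,k-1),k+2)
    pp.append([((cols[:-1]+.5)[sl]*dg[sl]).sum()/dg[sl].sum(),v])
a,pp,sd=rob(np.array(pp));print(a,sd,len(pp))
vs=np.array([248.,272.]);P=back(t,np.c_[np.polyval(a,vs),vs],.088);print("top outer beyond edge",((P[:,:2]-PE[0,:2])@n*1e3))
import cv2;f=lambda i:cv2.resize(i[:,:,::-1],(400,300))
cv2.imwrite("pics/f7.png",np.hstack([f(t["pixels"]),f(s["pixels"])]))
E
```

```text
10.675 [0.5453 0.0213 0.0955] [ 0.59513342 -3.14445211  1.45532368] [-0.62686488 -0.15620567 -0.00941069] 0.007608777250732849
[-0.      0.0005  0.0002] [-0.0106 -0.0008  0.0027]
slope [  0.27021721 129.71654553] 20 0.11921649258750365
dist mm [-0.9586067  -1.02959597]
[ 0.22558381 58.49854932] 0.05371149592078998 19
top outer beyond edge [206.31354907 206.13849354]
```

View pics/t7.png

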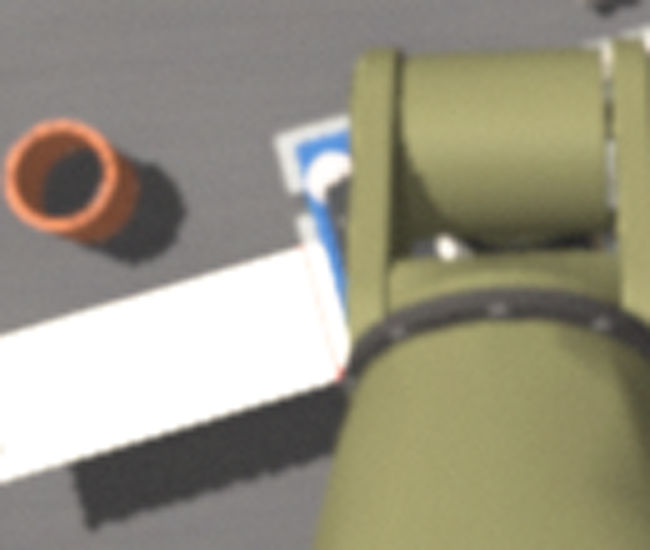

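{"api": "step_arm", "payload": {
  "motion": [
    [[0, 0, 0, 0, 0, 0], [0, 0, 0, 0, 0, 0], [0, 0, 0, 0, 0, 0], [0, 0, 0, 0, 0, 0], [0, 0, 0, 0, 0, 0], [0, 0, 0, 0, 0, 0], [0, 0, 0, 0, 0, 0], [0, 0, 0, 0, 0, 0]]
  ]
}}

```text
time_s: 11.82
ee_pos: [0.5453, 0.0213, 0.0955]
eef_rot: [1.575, 1.571, -1.345]
force: [0.2, -3.3, -0.6]
grip_width: 0.0079
```

```bash
python3 look.py 8; python3 ana2.py 8 -0.8; python3 - <<'E'
import pickle,cv2,numpy as np
o,t,s,w=pickle.load(open("d8.pkl","rb"))
o6,t6,s6,w6=pickle.load(open("d6.pkl","rb"))
f=lambda s:cv2.resize(s["pixels"][85:165,280:330,::-1],None,fx=7,fy=7,interpolation=cv2.INTER_CUBIC)
cv2.imwrite("pics/so8.png",np.hstack([f(s6),f(s)]))
E
```

```text
11.825 [0.5453 0.0213 0.0955] [ 0.24239235 -3.27832079 -0.64839356] [-0.63325028 -0.13248835 -0.01086607] 0.007933077676368971
[-0.      0.0005  0.0002] [-0.0099 -0.     -0.0018]
slope [  0.27201318 129.29399306] 19 0.12334122279199261
dist mm [-0.90688006 -1.0961309 ]
```

View pics/so8.png

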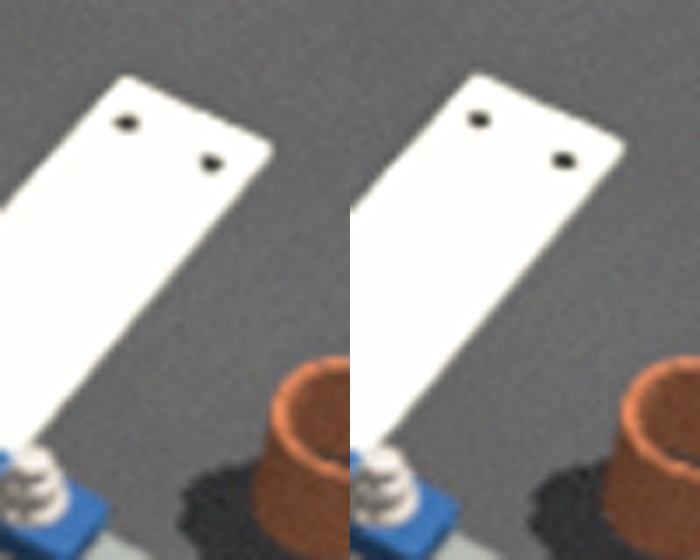

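View pics/w8.png

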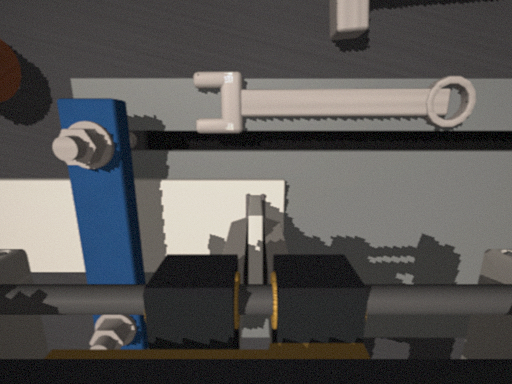

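```bash
python3 -c "
from station import *
print(ticket.hand_in())"
```

```text
the job is handed in; nothing more can be done
None
```

I gripped the plate by its lug, straightened it about 5°, and slid it flat under the bridge clamp until the red line reached the table's edge. I handed the job in at about 12 s, with the gripper still holding the lug at the 40 N squeeze I had set.

**Line position:** in the last top view the line lay parallel to the edge, about 1 mm short at both ends. The other estimates disagreed slightly. The plate's outer end read about 1 mm too far out, and the arm's own position put the line about 0.5 mm out. All are within the 4 mm allowed.

**Line visibility:** the red line is overexposed in the top view, and its end nearest the robot was partly shaded by the arm. I took its slope from the clear middle part.

**Stability and other tools:** the arm's position did not change over a further second of holding, and the plate looked level, though I judged that by eye and did not measure the tilt. In the last pictures the plate looked clear of the strap and studs, and the spanner, the tube and the part of the hammer in view looked undisturbed. I did not measure any of those positions.

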